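# Dispense one bearing and slide it to the blue mat

## Task

Press the feeder's red plunger all the way down once so that a single bearing comes out at the front, and let the plunger come back up. Then push that bearing gently along the bench until it lies wholly on the blue mat: do not lift or tip it, leave the other two bearings in the feeder, and leave the red cap, the spray can and the glue bottle as they stand.

Things in the scene. Friction and masses are not known exactly. Their poses are not given: they have to be found in the camera images.
- feeder: Blue feeder fixed to the bench. Origin: on the bench under the magazine's centre; z up; -x is the front, where bearings come out. Magazine: open-topped tower, 59 x 59 mm, 46 mm high, with a 16.5 mm high exit slot at the foot of its front; no floor plate, bearings slide on the bench. Housing behind it to x = +124 mm, 46 mm high. Foot flanges, 5 mm high, to y = +/-44 mm.
- plunger_top (a point): Centre of the top of the red plunger knob (round, 40 mm across, 14 mm thick), at feeder x = +64 mm, y = 0, 100 mm above the bench when up, 64 mm when fully pressed. It moves straight down.
- plunger (a joint): Plunger travel: 0 up (rest), 0.036 m fully pressed. A spring brings it back up by itself; pressing it down takes about 9 N at first and 12 to 18 N at the bottom. A linked blade pushes the lowest bearing straight out to feeder -x by 2.5 times this travel and goes back in with it; every further full press would push out another bearing.
- exit (a point): Point on the bench, feeder x = -89 mm, y = 0: where the centre of the ejected bearing comes to lie after a full press done slowly (a little farther out if pressed fast).
- bearing1: Lowest ball bearing in the feeder, the one that comes out: steel ring with black seals, 47 mm outside, 20 mm bore, 14 mm thick, about 0.1 kg, lying flat, a little oily (slides easily). Origin: centre of its underside.
- bearing2: Second bearing in the stack, the same size; drops to the bottom when the plunger is back up. Origin: centre of its underside.
- bearing3: Third, uppermost bearing in the stack, the same size. Origin: centre of its underside.
- blue_mat: Blue square mat 110 x 110 mm, under 1 mm thick and level with the bench for all that slides; to the left or the right of the feeder. Origin: its centre; x and y along its sides.
- green_mat: Green mat of the same size on the other side, not used; the red cap stands on it. Origin: its centre.
- red_cap: Red plastic cup-shaped cap, 44 mm across, 36 mm high, standing loose on the green mat. Origin: centre of its underside.
- spray_can: Spray can, aluminium with a white label, 60 mm across, 170 mm high, standing loose at the far left. Origin: centre of its underside.
- glue_bottle: Small red bottle with white cap, 34 mm across, 100 mm high, standing loose at the far right. Origin: centre of its underside.
There are look-alikes about, which are no part of the job. Leave any green look-alike of the bearing3 alone. Of the things that look like the feeder, take the one that is farthest to the robot's right at the start.

How it is judged:
By the outcome, as a careful person would: the job done as asked, in the order asked, and still so for the second after the job is handed in, with the robot touching nothing.
It also fails if it takes over 72 s, if anything falls off the work surface, if the arm or the gripper's body presses on something with over 40 N, if the wrist force passes 120 N, or if a joint passes its speed limit or range.

## Robot

A 6-joint arm with a two-finger parallel gripper is mounted at the origin on the work surface. World frame = base frame: x ahead of the robot, y to its left, z up, the work surface at z = 0. Lengths are in mm, angles in rad, forces in N, time in s.
With the tool pointing down it reaches from about 275 to 1000 mm from the base axis. Payload 8.4 kg.
Tool frame: the origin (TCP) lies between the finger pads; the fingertips stand r.tips_ahead ahead of it and the grasp point (between the pads) lies 6 mm ahead of it (r.tips_ahead is the distance from the TCP to the fingertips, in mm); z points along the fingers, y is the line along which they close (so a half turn about z gives the same grasp; the last joint's range is limited). The gripper opens to 85 mm and grips with 20 to 120 N. Pads are 22 mm wide; open, the fingers measure 114 mm over their backs; the gripper's body (76 mm by 85 mm) begins 54 mm behind the grasp point. The pads swing forward as they close: fully open they stand 13 mm farther back than shut.
Start: joints at [1.341, 0.353, 1.633, -0, 1.155, -0.002], TCP at [141.145, 608.856, 256.281] pointing down, gripper open.
Joint ranges: [-2.63, 2.63], [-0.92, 2.1], [0.06, 2.66], [-1.3, 4.44], [0, 2.69], [-3.02, 3.02]. Speed limits (rad/s): [2.22, 2.22, 2.79, 3.14, 3.14, 3.14].

## Interface

Orientations are given as [roll, pitch, yaw] about the fixed x, y, z axes, in that order (R = Rz(yaw) Ry(pitch) Rx(roll)).
In Python, from rig import r gives the robot as it stands.
- The arm moves only by the tool carry_out, never from a script. Its arguments are lists of equal length, an entry for each row: "delta_pos": the shift along the tool's x, y, z in m, a list of three; "rot": the turn, a rotation vector about the tool's x, y, z in degrees, a list of three. A call has 1 to 8 rows; each row is the pose to reach, as a shift and turn from the pose commanded when the call began, along the tool's axes at that moment; what a row does not reach only later rows make up. A row lasts 1/8 s, in which the tool goes at most 62.5 mm and 10.7 degrees, less where a joint would pass 70% of its speed; a pose out of reach is approached as far as the arm can. A call with a gripper value outside its range is refused whole. "claw" is the finger opening in m, from 0 to 0.0854, set as the call begins (left out, the last holds). The fingers move at their own pace and stop on an object; "grip_force" is the grip in N (left out, the last holds). Time passes only in rows, so rows that repeat a pose let the fingers close. It gives the time, the measured TCP pose, the force, the opening and the grip force at its end, in the units of the state.
- r.sense(): the state, without advancing time (a new reading comes with each control period).
- r.grab_frame(name): name is "scene" or "top" or "wrist"; returns the picture (420x560x3 uint8, blue, green, red); there is no depth.
- r.camera_info(name): a dict with "fx", "fy", "cx", "cy" (pixels), "pose" (4x4, takes a point from camera to world coordinates); the wrist camera has in their place "hand_eye" (4x4, takes a point from camera to tool coordinates, whose origin is the TCP and whose axes are the flange's). Camera axes: x right, y down, z forward; pixel columns grow to the right and rows downward; lengths in mm; the calibration is good to about 2 mm. A picture is of the moment at which its call begins: read the wrist's pose just before it. camera_info takes no time and is no camera call.
- r.sign_off(): hands the job in; it is judged then, once.
Trained networks look in the newest picture that a camera, given by its name, has taken for a name from the list of things; names that differ only in an ending like _2 or _b are one class to them, and where a whole thing is asked for, a point or a joint stands for the part that bears it (a point fixed in the world has none). Each returns a list of dicts, best first, with "p" (0 to 1); they miss things now and then, are a little off and sometimes report something else, mostly with a low value. They report only what shows in the picture. A call takes as long as a camera call. They do not tell look-alikes from the thing itself.
- r.recognise(thing, camera): "box" ([left, top, right, bottom] in pixels, round what is visible of it).
- r.cut_out(thing, camera): "mask" (420x560 bool, what is visible of it) and "box" ([left, top, right, bottom] in pixels, round what is visible of it).
The state is a dict: "clock": time; "qpos": joint angles; "qvel": joint speeds; "joint_efforts": joint torques, N m; "eef_pos": TCP position; "tcp_rot": TCP orientation; "contact_force": force on the tool from outside, world axes, zero at the start; "wrist_torque": the same for the moment, N m; "opening": opening from 0.0 (shut) to 1.0 (fully open); "grasp_force": force on a finger pad.
Only numpy, scipy, OpenCV 4.12 (cv2) and the standard library are available. Lean on these libraries where they do the work, as an engineer would, in place of code of your own. Each camera call takes 0.05 s, during which the arm holds its last target. There are 200 camera calls.

## Working session

There is one attempt and no reset: what is moved stays moved. The work goes in short steps, Python scripts to look and compute and a tool call to move; the robot and the scene stay as the last step left them, time stands still between calls to the robot, and variables do not carry over. Pictures are saved under pics/ and viewed, at most 10 in all, crops included, and the job is handed in when it is done.

Besides the shell and the picture viewer there is one more tool, called after ">>>" as name(argument=value, ...) on one line, values as JSON. carry_out: Moves the arm, as the interface text tells. Its arguments: {"type":"object","properties":{"delta_pos":{"type":"array","items":{"type":"array","items":{"type":"number"}}},"rot":{"type":"array","items":{"type":"array","items":{"type":"number"}}},"claw":{"type":"number"},"grip_force":{"type":"number"}},"required":["delta_pos","rot"]}

```bash
mkdir -p pics
cat > h.py <<'E'
from rig import r
import numpy as np, cv2
from scipy.spatial.transform import Rotation as R
def ray(name,u,v,z,s=None):
    c=r.camera_info(name)
    if name=="wrist":
        T=np.eye(4);s=s or r.sense();T[:3,:3]=R.from_euler('xyz',s['tcp_rot']).as_matrix();T[:3,3]=s['eef_pos'];T=T@np.array(c['hand_eye'])
    else: T=np.array(c['pose'])
    d=T[:3,:3]@[(u-c['cx'])/c['fx'],(v-c['cy'])/c['fy'],1]
    o=T[:3,3]; return o+d*(z-o[2])/d[2]
E
python3 - <<'E'
from h import *
s=r.sense();print(s,r.tips_ahead)
a=r.grab_frame("top");b=r.grab_frame("scene")
cv2.imwrite("pics/top.png",a);cv2.imwrite("pics/scene.png",b)
for cam in("top","scene"):
  for t in("feeder","plunger_top","bearing1","blue_mat","green_mat","red_cap","spray_can","glue_bottle"):
    print(cam,t,[(round(d['p'],2),np.round(d['box']).tolist()) for d in r.recognise(t,cam)[:4]])
E
```

```text
{'clock': 0.0, 'qpos': array([ 1.34056005e+00,  3.53648028e-01,  1.63413417e+00,  1.91228016e-05,
        1.15519817e+00, -2.36932964e-03]), 'qvel': array([-0.00221314,  0.00035827,  0.00151937, -0.00133434,  0.00034379,
       -0.00210329]), 'joint_efforts': array([ 2.33353407e-03, -6.05239463e+01, -3.42077708e+01,  3.71659207e-04,
        9.10227187e-03,  1.07813509e-05]), 'eef_pos': array([141.06287758, 608.42039224, 255.56171775]), 'tcp_rot': array([-3.14020499e+00, -2.07721402e-05,  2.91371796e+00]), 'contact_force': array([-0.34167879, -0.27776958, -0.69313812]), 'wrist_torque': array([0.01427797, 0.01863106, 0.01224645]), 'grasp_force': 0.0, 'opening': 0.9993483741311179} 25.0
top feeder [(0.85, [296.0, 141.0, 335.0, 207.0]), (0.69, [199.0, 259.0, 243.0, 331.0])]
top plunger_top [(0.76, [314.0, 150.0, 329.0, 168.0]), (0.62, [205.0, 274.0, 222.0, 296.0])]
top bearing1 [(0.76, [346.0, 192.0, 366.0, 208.0])]
top blue_mat [(0.92, [386.0, 241.0, 443.0, 292.0]), (0.52, [309.0, 151.0, 327.0, 168.0])]
top green_mat [(0.89, [146.0, 198.0, 197.0, 245.0])]
top red_cap [(0.78, [162.0, 213.0, 184.0, 233.0]), (0.66, [296.0, 143.0, 335.0, 208.0])]
top spray_can [(0.59, [114.0, 126.0, 163.0, 174.0])]
top glue_bottle [(0.74, [420.0, 181.0, 436.0, 204.0]), (0.27, [149.0, 199.0, 197.0, 246.0])]
scene feeder [(0.81, [191.0, 234.0, 254.0, 305.0]), (0.63, [317.0, 152.0, 357.0, 213.0]), (0.39, [363.0, 232.0, 413.0, 276.0])]
scene plunger_top [(0.69, [331.0, 160.0, 350.0, 178.0]), (0.68, [209.0, 250.0, 226.0, 273.0])]
scene bearing1 [(0.82, [220.0, 240.0, 241.0, 261.0]), (0.55, [178.0, 238.0, 198.0, 258.0])]
scene blue_mat []
scene green_mat [(0.69, [364.0, 230.0, 416.0, 275.0])]
scene red_cap [(0.63, [374.0, 234.0, 396.0, 258.0]), (0.34, [196.0, 234.0, 251.0, 309.0])]
scene spray_can [(0.95, [400.0, 268.0, 452.0, 334.0])]
scene glue_bottle [(0.71, [104.0, 216.0, 123.0, 246.0])]
```

Run:
```python
import cv2
cv2.imwrite("pics/topz.png",cv2.resize(cv2.imread("pics/top.png")[110:350,100:460],(800,533),interpolation=cv2.INTER_CUBIC))
```

```text
(no output)
```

View pics/topz.png

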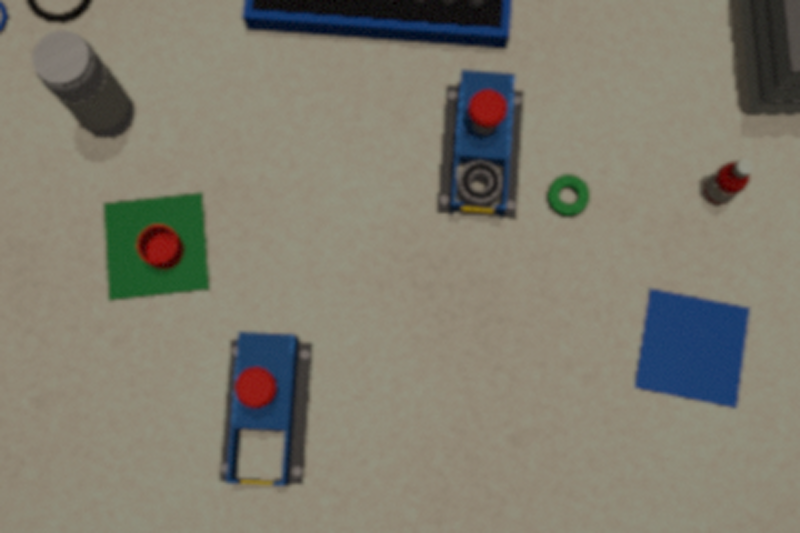

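View pics/scene.png

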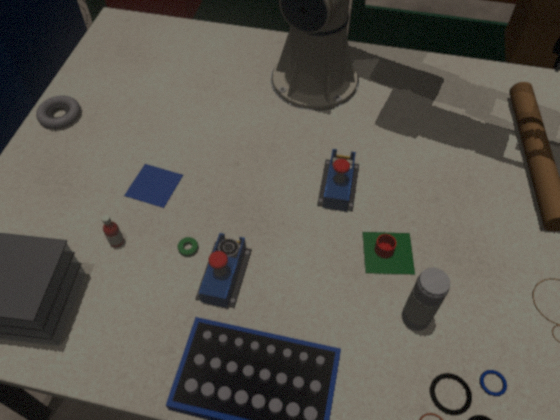

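Run:
```python
from h import *
for n,u,v,z in [("fA",315,174,0),("fB",221,295,0),("kA",321.5,159,100),("kB",213.5,285,100),("ring",356,200,10),("blue",414.5,266.5,0),("green",171.5,221.5,0),("cap",173,223,36),("can",138,150,85),("glue",428,192,50),
 ("c00",0,0,0),("c1",560,0,0),("c2",0,420,0)]: print(n,ray("top",u,v,z).round())
print(np.array(r.camera_info("top")['pose']).round(2),np.array(r.camera_info("scene")['pose']).round(2))
```

```text
fA [685. -73.   0.]
fB [370. 128.   0.]
kA [690. -82. 100.]
kB [386. 133. 100.]
ring [ 623. -177.   10.]
blue [ 473. -325.    0.]
green [537. 268.   0.]
cap [526. 254.  36.]
can [683. 346.  85.]
glue [ 646. -340.   50.]
c00 [1111.  814.    0.]
c1 [1232. -706.    0.]
c2 [ 58. 590.   0.]
[[ 8.00000e-02 -9.70000e-01  2.20000e-01  3.23340e+02]
 [-1.00000e+00 -8.00000e-02  2.00000e-02 -2.83400e+01]
 [ 0.00000e+00 -2.20000e-01 -9.80000e-01  1.12611e+03]
 [ 0.00000e+00  0.00000e+00  0.00000e+00  1.00000e+00]] [[-2.30000e-01  8.00000e-01 -5.50000e-01  1.18858e+03]
 [ 9.70000e-01  1.80000e-01 -1.30000e-01  1.62960e+02]
 [-1.00000e-02 -5.70000e-01 -8.20000e-01  1.02897e+03]
 [ 0.00000e+00  0.00000e+00  0.00000e+00  1.00000e+00]]
```

The top view shows two feeders. The right one, around crop (480,150), holds the bearings, with its knob at (487,108). The green ring at (568,195) is the look-alike, and the blue mat is at (692,347), with the glue bottle behind it at (720,185). Next I move over for a close wrist view.

Run:
```python
from h import *
c=r.camera_info("wrist");print(np.array(c['hand_eye']).round(2),c['fx'],c['cx'],c['cy'])
s=r.sense();M=R.from_euler('xyz',s['tcp_rot']).as_matrix()
for p in [(600,-80,300)]: print((M.T@(np.array(p)-s['eef_pos'])).round(1))
print(ray("top",316,192,42),ray("top",321.5,159,100))
```

```text
[[ 0.0000e+00 -9.7000e-01 -2.6000e-01  6.5920e+01]
 [ 1.0000e+00  0.0000e+00 -0.0000e+00 -1.0000e-01]
 [ 0.0000e+00 -2.6000e-01  9.7000e-01 -1.1761e+02]
 [ 0.0000e+00  0.0000e+00  0.0000e+00  1.0000e+00]] 295.489070924002 278.61984296605857 212.20519026319846
[-602.6 -567.4  -43.7]
[626.9397867  -76.67200019  42.        ] [689.81681264 -81.56363894 100.        ]
```

>>> carry_out(delta_pos=[[-0.3, -0.285, -0.022], [-0.3, -0.285, -0.022], [-0.3, -0.285, -0.022], [-0.3, -0.285, -0.022], [-0.3, -0.285, -0.022], [-0.3, -0.285, -0.022], [-0.3, -0.285, -0.022], [-0.3, -0.285, -0.022]], rot=[[0, 0, 83], [0, 0, 83], [0, 0, 83], [0, 0, 83], [0, 0, 83], [0, 0, 83], [0, 0, 83], [0, 0, 83]], claw=0)

```text
clock: 1.9
eef_pos: [370.4, 261.4, 278.7]
tcp_rot: [3.141, -0.0, 1.456]
contact_force: [-0.5, -0.1, -1.0]
opening: 0.001
grasp_force: 0.0
```

```bash
cat >> h.py <<'E'
def go(p,yaw=None):
    s=r.sense();M=R.from_euler('xyz',s['tcp_rot']).as_matrix()
    print('clock',round(s['clock'],2),'pos',s['eef_pos'].round(1),'rot',s['tcp_rot'].round(3),'F',s['contact_force'].round(1),'op',round(s['opening'],3))
    if yaw is None: yaw=s['tcp_rot'][2]
    T=R.from_euler('xyz',[np.pi,0,yaw]).as_matrix()
    print('d',(M.T@(np.array(p)-s['eef_pos'])).round(1),'rot',np.degrees(R.from_matrix(M.T@T).as_rotvec()).round(2))
E
python3 - <<'E'
from h import *
go((590,-90,300),1.45)
E
```

```text
clock 1.9 pos [370.4 261.4 278.7] rot [ 3.141 -0.     1.456] F [-0.5 -0.1 -1. ] op 0.001
d [-324.   258.3  -21.1] rot [ 0.06 -0.01  0.36]
```

>>> carry_out(delta_pos=[[-0.324, 0.258, -0.021], [-0.324, 0.258, -0.021], [-0.324, 0.258, -0.021], [-0.324, 0.258, -0.021], [-0.324, 0.258, -0.021], [-0.324, 0.258, -0.021], [-0.324, 0.258, -0.021], [-0.324, 0.258, -0.021]], rot=[[0, 0, 0], [0, 0, 0], [0, 0, 0], [0, 0, 0], [0, 0, 0], [0, 0, 0], [0, 0, 0], [0, 0, 0]])

```text
clock: 2.9
eef_pos: [592.5, -88.3, 299.1]
tcp_rot: [3.141, 0.0, 1.462]
contact_force: [-0.7, 0.4, 0.1]
opening: 0.001
grasp_force: 0.0
```

Run:
```python
from h import *
s=r.sense();go((690,-82,200));print(s['qvel'].round(3))
a=r.grab_frame("wrist");cv2.imwrite("pics/w1.png",a)
for t,z in(("plunger_top",100),("bearing1",42),("feeder",0),("blue_mat",0)):
  for d in r.cut_out(t,"wrist")[:3]:
    m=d['mask'].astype(np.uint8);cs=max(cv2.findContours(m,0,2)[0],key=cv2.contourArea)
    q=cv2.minAreaRect(cs); print(t,round(d['p'],2),np.round(d['box']),np.round(q[0]),ray("wrist",*q[0],z,s).round(1))
    if t!="plunger_top": print([ray("wrist",*c,z,s).round().tolist() for c in cv2.boxPoints(q)])
```

```text
clock 2.9 pos [592.5 -88.3 299.1] rot [3.141 0.    1.462] F [-0.7  0.4  0.1] op 0.001
d [16.9 96.2 99.1] rot [0.03 0.02 0.  ]
[ 0.042 -0.027  0.049  0.018  0.01   0.025]
plunger_top 0.87 [22.  0. 77. 19.] [48.  8.] [397.8 111.7 100. ]
plunger_top 0.76 [350. 157. 388. 194.] [370. 175.] [692.2 -77.1 100. ]
bearing1 0.77 [289. 157. 325. 193.] [306. 174.] [628.9 -78.4  42. ]
[[608.0, -54.0, 42.0], [653.0, -59.0, 42.0], [650.0, -103.0, 42.0], [604.0, -98.0, 42.0]]
bearing1 0.67 [296. 223. 328. 255.] [310. 238.] [ 627.8 -164.4   42. ]
[[609.0, -140.0, 42.0], [650.0, -144.0, 42.0], [647.0, -190.0, 42.0], [605.0, -185.0, 42.0]]
bearing1 0.57 [302. 178. 303. 181.] [306. 178.] [627.9 -82.8  42. ]
[[629.0, -83.0, 42.0], [629.0, -83.0, 42.0], [627.0, -83.0, 42.0], [627.0, -83.0, 42.0]]
feeder 0.87 [281. 132. 405. 202.] [344. 166.] [686.6 -77.9   0. ]
[[599.0, -34.0, 0.0], [769.0, -36.0, 0.0], [778.0, -124.0, 0.0], [599.0, -123.0, 0.0]]
feeder 0.71 [  1.   0. 150.  74.] [74. 36.] [357.4 120.1   0. ]
[[278.0, 169.0, 0.0], [459.0, 149.0, 0.0], [441.0, 69.0, 0.0], [249.0, 89.0, 0.0]]
```

View pics/w1.png

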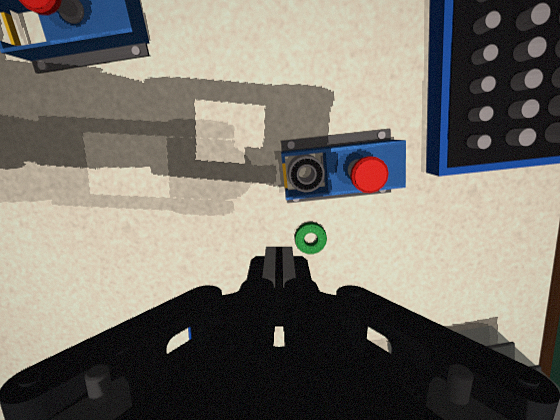

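The wrist view shows the feeder at (344,166), the stack at (306,174), the knob at (370,175) and the green look-alike at (310,238). Both cameras put the knob at about (691,-79), and at 64 mm from the stack it fits the given size. I'll move above it.

>>> carry_out(delta_pos=[[0.02, 0.096, 0.08], [0.02, 0.096, 0.158], [0.02, 0.096, 0.158], [0.02, 0.096, 0.158], [0.02, 0.096, 0.158], [0.02, 0.096, 0.158]], rot=[[0, 0, 0], [0, 0, 0], [0, 0, 0], [0, 0, 0], [0, 0, 0], [0, 0, 0]])

```text
clock: 3.9
eef_pos: [689.9, -76.1, 144.5]
tcp_rot: [3.138, 0.0, 1.465]
contact_force: [0.3, 0.5, 0.4]
opening: -0.001
grasp_force: 0.0
```

Run:
```python
from h import *
s=r.sense();go((691,-79,89))
for u,v in((285,143),(388,130),(288,202),(390,190)): print(1)
cv2.imwrite("pics/w2.png",r.grab_frame("wrist"));
r.grab_frame("top")
for d in r.recognise("plunger_top","top")[:2]: b=d['box'];print(ray("top",(b[0]+b[2])/2,(b[1]+b[3])/2,100).round(1))
```

```text
clock 3.9 pos [689.9 -76.1 144.5] rot [3.138 0.    1.465] F [0.3 0.5 0.4] op -0.001
d [-2.7  1.2 55.5] rot [0.23 0.01 0.  ]
1
1
1
1
```

View pics/w2.png

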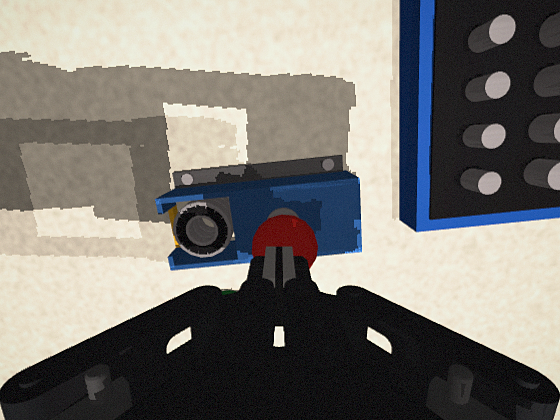

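The knob is at (284,248), almost exactly under the shut tips, and the stack is at (203,229). I'll press slowly.

>>> carry_out(delta_pos=[[0, 0.002, 0.012], [0, 0.002, 0.018], [0, 0.002, 0.023], [0, 0.002, 0.028], [0, 0.002, 0.033], [0, 0.002, 0.037], [0, 0.002, 0.041], [0, 0.002, 0.044]], rot=[[0, 0, 0], [0, 0, 0], [0, 0, 0], [0, 0, 0], [0, 0, 0], [0, 0, 0], [0, 0, 0], [0, 0, 0]])

```text
clock: 5.05
eef_pos: [691.1, -76.5, 98.0]
tcp_rot: [3.141, 0.0, 1.465]
contact_force: [-4.1, 0.1, 12.6]
opening: -0.003
grasp_force: 6.4
```

>>> carry_out(delta_pos=[[0, 0, 0.003], [0, 0, 0.006], [0, 0, 0.008], [0, 0, 0.0095], [0, 0, 0.0095], [0, 0, 0.0095]], rot=[[0, 0, 0], [0, 0, 0], [0, 0, 0], [0, 0, 0], [0, 0, 0], [0, 0, 0]])

```text
clock: 5.8
eef_pos: [691.1, -76.5, 89.1]
tcp_rot: [3.141, 0.0, 1.465]
contact_force: [-5.6, -0.1, 16.0]
opening: 0.003
grasp_force: 7.8
```

>>> carry_out(delta_pos=[[0, 0, 0.001], [0, 0, 0.002], [0, 0, 0.002], [0, 0, 0.002]], rot=[[0, 0, 0], [0, 0, 0], [0, 0, 0], [0, 0, 0]])

```text
clock: 6.3
eef_pos: [691.2, -76.5, 89.0]
tcp_rot: [3.141, 0.0, 1.465]
contact_force: [-10.8, 1.1, 29.8]
opening: -0.005
grasp_force: 15.3
```

The force jumped with no further motion, so the plunger is on its stop. Now I'll release it and rise.

>>> carry_out(delta_pos=[[0, 0, -0.01], [0, 0, -0.02], [0, 0, -0.03], [0, 0, -0.04], [0, 0, -0.07], [0, -0.04, -0.12], [0, -0.08, -0.17], [0, -0.1, -0.21]], rot=[[0, 0, 0], [0, 0, 0], [0, 0, 0], [0, 0, 0], [0, 0, 0], [0, 0, 0], [0, 0, 0], [0, 0, 0]])

```text
clock: 7.3
eef_pos: [589.8, -65.7, 296.8]
tcp_rot: [-3.141, -0.0, 1.465]
contact_force: [0.7, 0.3, 0.6]
opening: 0.002
grasp_force: 0.0
```

>>> carry_out(delta_pos=[[0.04, -0.04, -0.02], [0.04, -0.04, -0.02], [0.04, -0.04, -0.02], [0.04, -0.04, -0.02]], rot=[[0, 0, 0], [0, 0, 0], [0, 0, 0], [0, 0, 0]], claw=0.03)

```text
clock: 7.8
eef_pos: [556.3, -22.4, 314.7]
tcp_rot: [-3.14, 0.0, 1.465]
contact_force: [-0.2, 0.3, 0.2]
opening: 0.351
grasp_force: 0.0
```

Run:
```python
from h import *
s=r.sense();go((540,-78,100))
cv2.imwrite("pics/w3.png",r.grab_frame("wrist"));a=r.grab_frame("top");cv2.imwrite("pics/top3.png",a)
print(r.tips_ahead)
for cam in("wrist","top"):
 for t,z in(("plunger_top",100),("bearing1",14),("blue_mat",0)):
  for d in r.cut_out(t,cam)[:3]:
    m=d['mask'].astype(np.uint8);cs=max(cv2.findContours(m,0,2)[0],key=cv2.contourArea)
    q=cv2.minAreaRect(cs); print(cam,t,round(d['p'],2),np.round(d['box']),ray(cam,*q[0],z,s).round(1))
    if t=="blue_mat": print([ray(cam,*c,z,s).round().tolist() for c in cv2.boxPoints(q)])
```

```text
clock 7.8 pos [556.3 -22.4 314.7] rot [-3.14   0.     1.465] F [-0.2  0.3  0.2] op 0.351
d [-57.  -10.  214.8] rot [-0.08  0.02 -0.  ]
25.0
wrist plunger_top 0.87 [377. 209. 414. 241.] [690.7 -76.1 100. ]
wrist plunger_top 0.75 [ 86.  44. 132.  88.] [392.8 126.9 100. ]
wrist bearing1 0.97 [255. 203. 286. 236.] [541.  -79.2  14. ]
wrist bearing1 0.73 [317. 200. 352. 232.] [630.8 -83.3  14. ]
wrist bearing1 0.69 [340. 258. 352. 278.] [ 644.  -167.1   14. ]
wrist blue_mat 0.83 [236. 324. 280. 345.] [ 492.9 -286.2    0. ]
[[450.0, -300.0, 0.0], [457.0, -260.0, 0.0], [535.0, -273.0, 0.0], [529.0, -313.0, 0.0]]
top plunger_top 0.55 [320. 151. 329. 165.] [689.7 -89.6 100. ]
top bearing1 0.79 [307. 185. 326. 203.] [632.3 -78.1  14. ]
top bearing1 0.63 [347. 189. 366. 208.] [ 626.9 -181.9   14. ]
top blue_mat 0.81 [387. 240. 440. 294.] [ 473.5 -318.4    0. ]
[[422.0, -255.0, 0.0], [536.0, -270.0, 0.0], [526.0, -383.0, 0.0], [413.0, -366.0, 0.0]]
```

View pics/w3.png

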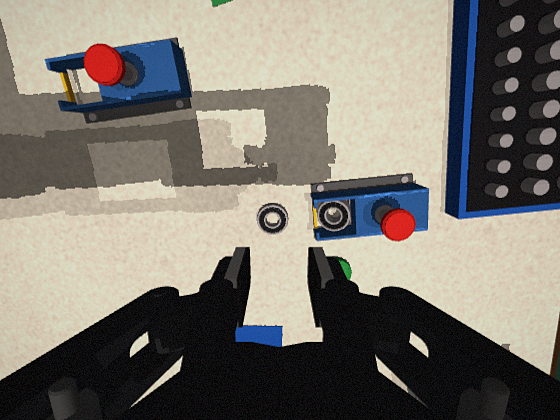

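The wrist view shows bearing1 ejected at (271,218), the plunger back up and two bearings still in the tower. Bearing1 is at (541,-79), 89 mm in front of the stack as it should be. The mat centre is at about (474,-319).

Run:
```python
from h import *
go((553,-37,80),1.298)
```

```text
clock 8.2 pos [556.1 -22.  315.6] rot [-3.141  0.     1.465] F [ 0.5 -0.3  0.4] op 0.353
d [-15.2  -1.4 235.6] rot [-0.02  0.    9.56]
```

>>> carry_out(delta_pos=[[-0.015, -0.002, 0.05], [-0.015, -0.002, 0.1], [-0.015, -0.002, 0.15], [-0.015, -0.002, 0.2], [-0.015, -0.002, 0.235], [-0.015, -0.002, 0.235], [-0.015, -0.002, 0.235]], rot=[[0, 0, 5], [0, 0, 9.5], [0, 0, 9.5], [0, 0, 9.5], [0, 0, 9.5], [0, 0, 9.5], [0, 0, 9.5]])

```text
clock: 9.07
eef_pos: [553.3, -36.6, 82.0]
tcp_rot: [3.14, -0.0, 1.299]
contact_force: [0.4, -0.2, 0.0]
opening: 0.354
grasp_force: 0.0
```

Run:
```python
from h import *
s=r.sense();cv2.imwrite("pics/w4.png",r.grab_frame("wrist"))
for d in r.cut_out("bearing1","wrist")[:3]:
    cs=max(cv2.findContours(d['mask'].astype(np.uint8),0,2)[0],key=cv2.contourArea)
    q=cv2.minAreaRect(cs);p=ray("wrist",*q[0],14,s); print(round(d['p'],2),np.round(d['box']),q[1],p.round(1));go((*p[:2],30),1.298)
go((474,-319,30))
```

```text
0.81 [393. 262. 425. 276.] (15.33327865600586, 31.083473205566406) [633.8 -86.7  14. ]
clock 9.18 pos [553.7 -36.6  82.6] rot [ 3.139e+00 -1.000e-03  1.299e+00] F [-0.5 -0.1 -0.1] op 0.353
d [-26.8  90.4  52.8] rot [ 0.17 -0.03  0.08]
0.78 [371. 243. 455. 306.] (58.940608978271484, 79.71607971191406) [634.6 -91.6  14. ]
clock 9.18 pos [553.7 -36.6  82.6] rot [ 3.139e+00 -1.000e-03  1.299e+00] F [-0.5 -0.1 -0.1] op 0.353
d [-31.3  92.5  52.8] rot [ 0.17 -0.03  0.08]
0.68 [391. 339. 427. 399.] (41.01219177246094, 6.363960266113281) [ 612.4 -181.9   14. ]
clock 9.18 pos [553.7 -36.6  82.6] rot [ 3.139e+00 -1.000e-03  1.299e+00] F [-0.5 -0.1 -0.1] op 0.353
d [-124.3   95.3   52.8] rot [ 0.17 -0.03  0.08]
clock 9.18 pos [553.7 -36.6  82.6] rot [ 3.139e+00 -1.000e-03  1.299e+00] F [-0.5 -0.1 -0.1] op 0.353
d [-293.5   -1.3   52.4] rot [ 0.17 -0.03 -0.  ]
```

View pics/w4.png

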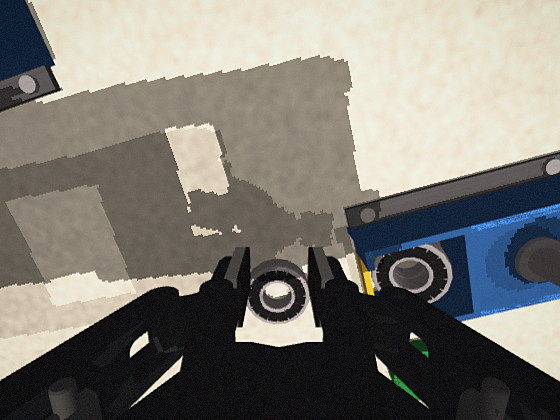

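Bearing1 is at (277,292), centred between the fingers (about 280) and 42 mm ahead of the TCP. The feeder front, near column 358, stays clear. I'll descend behind the bearing.

>>> carry_out(delta_pos=[[0.006, -0.001, 0.015], [0.006, -0.001, 0.03], [0.006, -0.001, 0.042], [0.006, -0.001, 0.05], [0.006, -0.001, 0.053], [0.006, -0.001, 0.053]], rot=[[0, 0, 0], [0, 0, 0], [0, 0, 0], [0, 0, 0], [0, 0, 0], [0, 0, 0]])

```text
clock: 9.93
eef_pos: [553.0, -30.5, 27.6]
tcp_rot: [-3.141, 0.0, 1.299]
contact_force: [-0.0, -1.0, 0.2]
opening: 0.355
grasp_force: 0.0
```

>>> carry_out(delta_pos=[[-0.004, 0, 0], [-0.008, 0, 0], [-0.012, 0, 0], [-0.015, 0, 0], [-0.018, 0, 0], [-0.021, 0, 0], [-0.024, 0, 0], [-0.028, 0, 0]], rot=[[0, 0, 0], [0, 0, 0], [0, 0, 0], [0, 0, 0], [0, 0, 0], [0, 0, 0], [0, 0, 0], [0, 0, 0]])

```text
clock: 10.92
eef_pos: [545.6, -57.6, 27.8]
tcp_rot: [3.142, -0.0, 1.299]
contact_force: [0.5, 0.2, -0.3]
opening: 0.353
grasp_force: 0.2
```

>>> carry_out(delta_pos=[[-0.004, 0, 0], [-0.009, 0, 0], [-0.014, 0, 0], [-0.019, 0, 0], [-0.024, 0, 0], [-0.029, 0, 0], [-0.034, 0, 0], [-0.039, 0, 0]], rot=[[0, 0, 0], [0, 0, 0], [0, 0, 0], [0, 0, 0], [0, 0, 0], [0, 0, 0], [0, 0, 0], [0, 0, 0]])

```text
clock: 11.92
eef_pos: [535.0, -95.4, 27.8]
tcp_rot: [-3.142, 0.0, 1.299]
contact_force: [0.8, 0.8, -0.0]
opening: 0.351
grasp_force: 0.2
```

Run:
```python
from h import *
go((481.8,-291,27.6))
a=r.grab_frame("wrist");b=r.grab_frame("top")
cv2.imwrite("pics/5.png",np.hstack([cv2.resize(a,(400,300)),cv2.resize(b[130:310,240:480],(400,300))]))
```

```text
clock 11.93 pos [535.  -95.4  27.8] rot [-3.142  0.     1.299] F [ 0.8  0.8 -0. ] op 0.351
d [-2.027e+02  1.200e+00  2.000e-01] rot [-0.  0. -0.]
```

View pics/5.png

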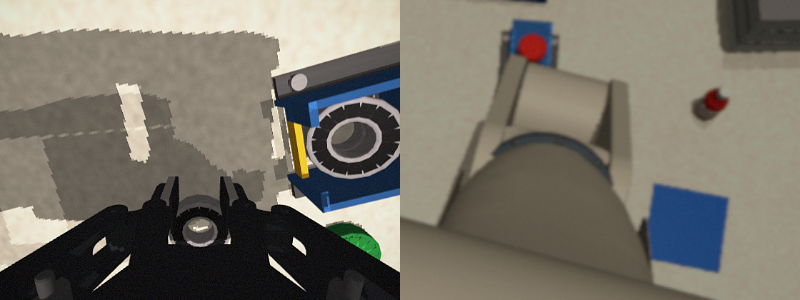

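The bearing is nested against both fingers, at (200,228) in the left panel, and the green ring at (355,240) is clear of the path. I'll keep pushing.

>>> carry_out(delta_pos=[[-0.005, 0, 0], [-0.011, 0, 0], [-0.017, 0, 0], [-0.023, 0, 0], [-0.029, 0, 0], [-0.035, 0, 0], [-0.041, 0, 0], [-0.047, 0, 0]], rot=[[0, 0, 0], [0, 0, 0], [0, 0, 0], [0, 0, 0], [0, 0, 0], [0, 0, 0], [0, 0, 0], [0, 0, 0]])

```text
clock: 13.02
eef_pos: [522.4, -140.7, 27.8]
tcp_rot: [-3.142, 0.0, 1.299]
contact_force: [-0.1, 0.5, -0.1]
opening: 0.359
grasp_force: 0.3
```

>>> carry_out(delta_pos=[[-0.006, 0, 0], [-0.012, 0, 0], [-0.018, 0, 0], [-0.024, 0, 0], [-0.03, 0, 0], [-0.036, 0, 0], [-0.042, 0, 0], [-0.048, 0, 0]], rot=[[0, 0, 0], [0, 0, 0], [0, 0, 0], [0, 0, 0], [0, 0, 0], [0, 0, 0], [0, 0, 0], [0, 0, 0]])

```text
clock: 14.02
eef_pos: [509.5, -186.9, 27.8]
tcp_rot: [-3.142, 0.0, 1.299]
contact_force: [-0.0, -0.2, -0.1]
opening: 0.348
grasp_force: 0.3
```

>>> carry_out(delta_pos=[[-0.006, 0, 0], [-0.012, 0, 0], [-0.018, 0, 0], [-0.024, 0, 0], [-0.03, 0, 0], [-0.036, 0, 0], [-0.042, 0, 0], [-0.048, 0, 0]], rot=[[0, 0, 0], [0, 0, 0], [0, 0, 0], [0, 0, 0], [0, 0, 0], [0, 0, 0], [0, 0, 0], [0, 0, 0]])

```text
clock: 15.02
eef_pos: [496.6, -233.2, 27.8]
tcp_rot: [-3.142, -0.0, 1.299]
contact_force: [-0.6, -0.3, 0.4]
opening: 0.351
grasp_force: 0.3
```

>>> carry_out(delta_pos=[[-0.006, 0, 0], [-0.012, 0, 0], [-0.017, 0, 0], [-0.022, 0, 0], [-0.026, 0, 0], [-0.03, 0, 0], [-0.033, 0, 0], [-0.036, 0, 0]], rot=[[0, 0, 0], [0, 0, 0], [0, 0, 0], [0, 0, 0], [0, 0, 0], [0, 0, 0], [0, 0, 0], [0, 0, 0]])

```text
clock: 16.02
eef_pos: [487.1, -267.6, 27.8]
tcp_rot: [-3.142, -0.0, 1.299]
contact_force: [0.2, 1.0, -0.1]
opening: 0.352
grasp_force: 0.3
```

Run:
```python
from h import *
go((481.8,-291,27.6))
a=r.grab_frame("wrist");b=r.grab_frame("scene")
cv2.imwrite("pics/6.png",np.hstack([cv2.resize(a,(400,300)),cv2.resize(b[110:290,70:310],(400,300))]))
```

```text
clock 16.02 pos [ 487.1 -267.6   27.8] rot [-3.142 -0.     1.299] F [ 0.2  1.  -0.1] op 0.352
d [-23.9   1.2   0.2] rot [-0. -0.  0.]
```

View pics/6.png

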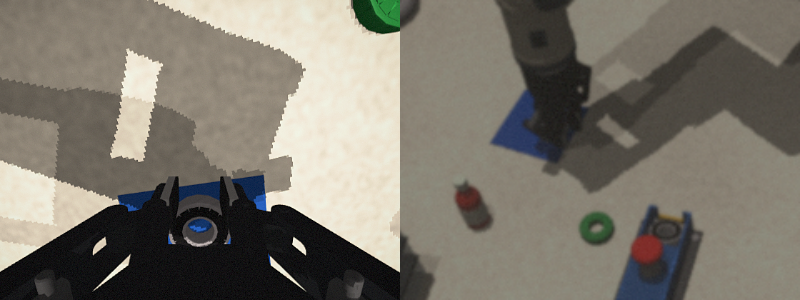

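The blue mat now shows under the bearing, with its edge behind the fingers. The bearing at (200,228) is laterally central on it. I'll finish the push, slowing down, then back off and rise.

>>> carry_out(delta_pos=[[-0.004, 0, 0], [-0.008, 0, 0], [-0.012, 0, 0], [-0.015, 0, 0], [-0.018, 0, 0], [-0.02, 0, 0], [-0.021, 0, 0], [-0.022, 0, 0]], rot=[[0, 0, 0], [0, 0, 0], [0, 0, 0], [0, 0, 0], [0, 0, 0], [0, 0, 0], [0, 0, 0], [0, 0, 0]])

```text
clock: 17.12
eef_pos: [481.2, -288.7, 27.8]
tcp_rot: [3.142, 0.0, 1.299]
contact_force: [0.3, 0.6, 0.6]
opening: 0.35
grasp_force: 0.3
```

>>> carry_out(delta_pos=[[0, 0, 0], [0.005, 0, 0], [0.015, 0, 0], [0.03, 0, 0], [0.03, 0, -0.03], [0.03, 0, -0.08], [0.03, 0, -0.13], [0.03, 0, -0.18]], rot=[[0, 0, 0], [0, 0, 0], [0, 0, 0], [0, 0, 0], [0, 0, 0], [0, 0, 0], [0, 0, 0], [0, 0, 0]])

```text
clock: 18.12
eef_pos: [489.3, -258.6, 209.4]
tcp_rot: [-3.141, -0.0, 1.3]
contact_force: [0.9, -0.5, 0.2]
opening: 0.351
grasp_force: 0.0
```

>>> carry_out(delta_pos=[[0.05, 0, -0.03], [0.1, 0, -0.06], [0.13, 0, -0.09], [0.13, 0, -0.09], [0.13, 0, -0.09]], rot=[[0, 0, 0], [0, 0, 0], [0, 0, 0], [0, 0, 0], [0, 0, 0]])

```text
clock: 18.75
eef_pos: [523.6, -134.1, 297.1]
tcp_rot: [-3.141, 0.0, 1.3]
contact_force: [-1.2, -0.2, -0.1]
opening: 0.349
grasp_force: 0.0
```

Run:
```python
from h import *
s=r.sense();go((481.8,-291,27.6))
a=r.grab_frame("wrist");b=r.grab_frame("scene")
for t,z in(("bearing1",14),("blue_mat",0)):
  for d in r.cut_out(t,"wrist")[:2]:
    q=cv2.minAreaRect(max(cv2.findContours(d['mask'].astype(np.uint8),0,2)[0],key=cv2.contourArea))
    print(t,round(d['p'],2),np.round(d['box']),ray("wrist",*q[0],z,s).round(1),[ray("wrist",*c,z,s).round().tolist() for c in cv2.boxPoints(q)])
cv2.imwrite("pics/7.png",np.hstack([cv2.resize(a,(400,300)),cv2.resize(b[110:350,70:390],(400,300))]))
```

```text
clock 18.75 pos [ 523.6 -134.1  297.1] rot [-3.141  0.     1.3  ] F [-1.2 -0.2 -0.1] op 0.349
d [-162.3    1.8  269.5] rot [-0.05  0.02 -0.  ]
bearing1 0.63 [328. 101. 368. 138.] [631.8 -77.5  14. ] [[614.0, -49.0, 14.0], [659.0, -61.0, 14.0], [650.0, -107.0, 14.0], [603.0, -94.0, 14.0]]
bearing1 0.62 [345. 174. 375. 207.] [ 628.6 -175.4   14. ] [[611.0, -147.0, 14.0], [655.0, -159.0, 14.0], [647.0, -205.0, 14.0], [601.0, -192.0, 14.0]]
blue_mat 0.88 [246. 264. 314. 334.] [ 471.9 -318.2    0. ] [[430.0, -259.0, 0.0], [530.0, -272.0, 0.0], [516.0, -381.0, 0.0], [409.0, -368.0, 0.0]]
```

View pics/7.png

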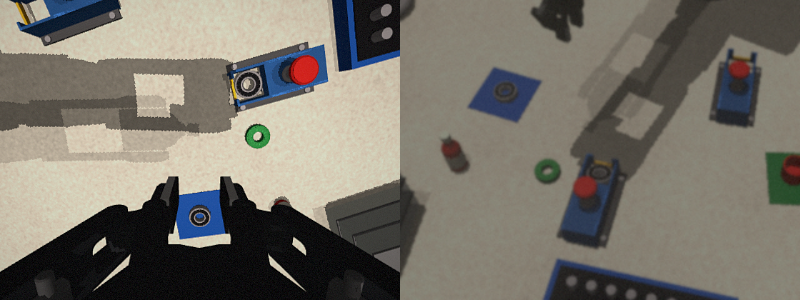

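The bearing lies flat in the middle of the blue mat: left panel (200,217), right panel (506,91). The plunger is up, the tower still holds its stack, and the other things stand untouched.

```bash
python3 -c "
from rig import r
print(r.sign_off())"
```

```text
the job is handed in; nothing more can be done
None
```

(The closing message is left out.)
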